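Rotate die cup, punch and core between press carrier, tool block and scale

ROBOT

A 6-joint arm with a two-finger parallel gripper is mounted at the origin on the work surface. World frame = base frame: x ahead of the robot, y to its left, z up, the work surface at z = 0. Lengths are in m, angles in rad, forces in N, time in s.
With the tool pointing down it reaches from about 0.275 to 0.85 m from the base axis. Payload 5.2 kg.
Tool frame: the origin (TCP) lies at the centre of the arm's flange, where the gripper is bolted on; the fingertips stand 173 mm ahead of it and the grasp point (between the pads) lies grip_depth ahead of it (grip_depth is the distance from the TCP to the grasp point, in m); z points along the fingers, y is the line along which they close (so a half turn about z gives the same grasp; the last joint's range is limited). The gripper opens to 85 mm and grips with 20 to 120 N. Pads are 22 mm wide; open, the fingers measure 114 mm over their backs; the gripper's body (76 mm by 85 mm) begins 54 mm behind the grasp point. The pads swing forward as they close: fully open they stand 13 mm farther back than shut.
Start: joints at [0.999, 0.259, 1.535, -0, 1.348, -0.203], TCP at [0.198, 0.513, 0.405] pointing down, gripper open.
Joint ranges: [-3.14, 3.14], [-0.91, 2.08], [0.19, 2.58], [-1.22, 4.36], [0.22, 2.71], [-3.12, 3.12]. Speed limits (rad/s): [2.57, 2.57, 3.14, 3.14, 3.14, 3.14].

INTERFACE

Orientations are given as a unit quaternion [w, x, y, z].
In Python, from rig import sense, camera, close_job, grip_depth gives the robot as it stands.
- The arm moves only by the tool jog_arm, never from a script. Its argument "increments" is text: rows parted by semicolons, each of 5 numbers parted by spaces: the finger opening in mm, from 0 to 85.4, then the shift along the tool's x, y, z in a scale on which 1.0 is 500 mm, then the turn about the tool's z in parts of the range, where 1.0 means pi/2 rad. A call has exactly 10 rows; each row is the pose to reach, as a shift and turn from the pose commanded when the call began, along the tool's axes at that moment; what a row does not reach only later rows make up. A row lasts 1/10 s, in which the tool goes at most 50 mm and 8.59 degrees, less where a joint would pass 70% of its speed; a pose out of reach is approached as far as the arm can. No shift or turn number may pass 1 either way. A call with a gripper value outside its range is refused whole. The fingers move at their own pace and stop on an object; the grip force is fixed at half the most. Time passes only in rows, so rows that repeat a pose let the fingers close, or fill a call up. It gives the time, the measured TCP pose, the force, the opening and the grip force at its end, in the units of the state.
- sense(): the state, without advancing time (a new reading comes with each control period).
- camera(name): name is "side" or "top"; returns a dict with "color" (400x640x3 uint8, red, green, blue), "mtx" (3x3 intrinsics, pixels), "pose" (4x4, takes a point from camera to world coordinates). Camera axes: x right, y down, z forward; pixel columns grow to the right and rows downward; lengths in m; the calibration is good to about 2 mm. A picture is of the moment at which its call begins. There is no depth.
- close_job(): hands the job in; it is judged then, once.
The state is a dict: "t": time; "joint_pos": joint angles; "dq": joint speeds; "effort": joint torques, N m; "tool_pos": TCP position; "orientation": TCP orientation; "contact_force": force on the tool from outside, world axes, zero at the start; "torque": the same for the moment, N m; "gripper_width": finger opening in m; "finger_force": force on a finger pad.
Only numpy, scipy, OpenCV 4.12 (cv2) and the standard library are available. Lean on these libraries where they do the work, as an engineer would, in place of code of your own. Each camera call takes 0.05 s, during which the arm holds its last target. There are 200 camera calls.

TASK

Get the press bay ready for the next ball: the steel die cup belongs on the round press carrier, the seam punch on the wooden tool block, and the nylon core on the weighing scale, each standing upright in the middle of its place, but at present each of them stands in another's place. Park one of them upright on the middle of the empty black rubber pad while you change them round; never set any of them on the bare steel bench or let one topple, and leave the white ball and the caliper where they are.

Things in the scene. Friction and masses are not known exactly. Their poses are not given: they have to be found in the camera images.
- die_cup: Polished steel die cup, an open round cup, mouth up: outside diameter 60 mm, 40 mm high, wall 6 mm, foot chamfered to 52 mm diameter in the lowest 4 mm; about 0.45 kg. Starts on the scale. Origin at the centre of its underside, z up through the mouth.
- core: White nylon ball core, a squat solid barrel with flat top and bottom: 58 mm diameter in a cylindrical band from 14 to 30 mm above its underside, narrowing to flats of 40 mm diameter at the top and underside, 44 mm high; about 0.11 kg. Starts on the wooden block. Origin at the centre of its underside, z up.
- punch: Seam punch of steel, standing on its foot: a dark round foot 54 mm diameter and 14 mm thick, with a bright upright stem 28 mm diameter from 14 to 64 mm above the underside; about 0.42 kg. Starts on the round carrier. Origin at the centre of its underside, z up along the stem.
- carrier: Round press carrier, a dark steel disc with a bright ring on top, fixed to the bench: 110 mm diameter, flat top 22 mm above its origin. Origin at the centre of its underside, on the bench; z up. The die cup's place.
- scale: Square weighing scale, fixed: grey body 110 x 110 mm with a bright flat pan 100 x 100 mm; the pan's top is 50 mm above its origin and does not give. Origin at the centre of its underside, on the bench; z up. The nylon core's place.
- block: Wooden tool block, fixed: 110 x 110 mm, flat top 30 mm above its origin. Origin at the centre of its underside, on the bench; z up. The punch's place.
- tray: Black ribbed rubber parking pad, fixed, empty at the start: 120 x 120 mm, level top 12 mm above its origin (firm). Origin at the centre of its underside, on the bench; z up.
- ball_center (a point): Bystander: centre of the white limited-overs ball, 72 mm diameter, loose, resting in a small black ring on the bench; the centre is about 40 mm above the bench.
- caliper: Bystander: loose stainless caliper lying flat, 225 mm long, up to 12 mm high, jaws reaching 56 mm to its +y side at its -x end. Origin at the middle of the beam's underside, x along the beam.
Things that resemble listed ones, but are neither listed nor needed, are in the scene too. Leave any green or turquoise look-alike of the core alone. Of the things that look like the scale, take the one that is farthest to the robot's left at the start.

How it is judged:
By the outcome, as a careful person would: the job done as asked, in the order asked, and still so for the second after the job is handed in, with the robot touching nothing.
It also fails if it takes over 106 s, if anything falls off the work surface, if the arm or the gripper's body presses on something with over 40 N, if the wrist force passes 120 N, or if a joint passes its speed limit or range.

## Working session

There is one attempt and no reset: what is moved stays moved. The work goes in short steps, Python scripts to look and compute and a tool call to move; the robot and the scene stay as the last step left them, time stands still between calls to the robot, and variables do not carry over. Pictures are saved under pics/ and viewed, at most 14 in all, crops included, and the job is handed in when it is done.

Besides the shell and the picture viewer there is one more tool, called by a JSON object that holds its "api" and its "payload". jog_arm: Moves the arm, as the interface text tells. Its arguments: {"type":"object","properties":{"increments":{"type":"string"}},"required":["increments"]}

```bash
mkdir -p pics
python3 - <<'E'
from rig import *
import cv2,numpy as np
print(sense(),grip_depth)
for n in("top","side"):
    c=camera(n);cv2.imwrite(f"pics/{n}0.png",c["color"][:,:,::-1]);print(n,c["mtx"].round(1).tolist(),c["pose"].round(3).tolist())
E
```

```text
{'t': 0.0, 'joint_pos': array([ 9.99198651e-01,  2.59337947e-01,  1.53609912e+00,  2.00468972e-05,
        1.34798800e+00, -2.02797524e-01]), 'dq': array([-9.56661055e-05,  1.87657493e-03,  7.33306352e-04, -1.03249000e-03,
       -9.90178724e-04,  1.39589212e-03]), 'effort': array([-2.02730866e-03, -4.46039701e+01, -2.90569782e+01, -5.45295679e-04,
        1.22558390e-02, -2.26186557e-05]), 'tool_pos': array([0.19812565, 0.5128406 , 0.40387068]), 'orientation': array([-3.55004960e-04,  1.83358922e-01,  9.83045607e-01, -8.44689789e-04]), 'contact_force': array([-0.69246879, -0.72915196,  0.02504283]), 'torque': array([-0.01817352, -0.02066893,  0.0354748 ]), 'finger_force': 0.0, 'gripper_width': 0.08577662636202195} 0.1547
top [[475.0, 0.0, 325.4], [0.0, 475.0, 194.1], [0.0, 0.0, 1.0]] [[-0.02, -0.993, 0.114, 0.35], [-1.0, 0.018, -0.018, 0.03], [0.016, -0.114, -0.993, 1.257], [0.0, 0.0, 0.0, 1.0]]
side [[500.4, 0.0, 316.3], [0.0, 500.4, 213.8], [0.0, 0.0, 1.0]] [[0.824, -0.301, 0.481, -0.164], [-0.567, -0.465, 0.68, -0.934], [0.019, -0.832, -0.554, 0.848], [0.0, 0.0, 0.0, 1.0]]
```

View pics/top0.png

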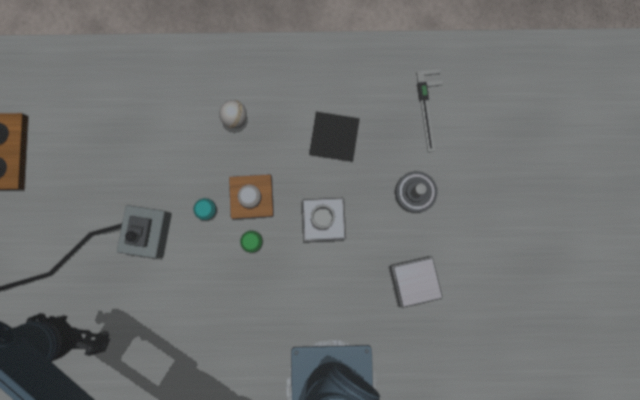

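View pics/side0.png

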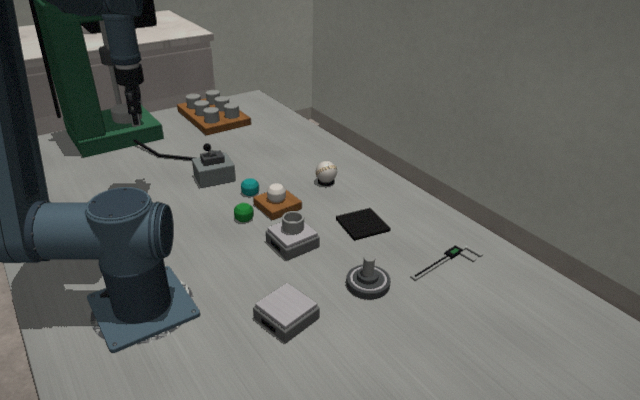

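Run:
```python
import cv2,numpy as np
t=cv2.imread("pics/top0.png");s=cv2.imread("pics/side0.png")
f=lambda im,x,y,w=64,h=56:cv2.resize(im[y-h//2:y+h//2,x-w//2:x+w//2],None,fx=4,fy=4,interpolation=cv2.INTER_CUBIC)
cv2.imwrite("pics/crops.png",np.vstack([np.hstack([f(t,251,197),f(t,323,219),f(t,417,191)]),np.hstack([f(s,277,197),f(s,292,232),f(s,368,275)])]))
```

```text
(no output)
```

View pics/crops.png

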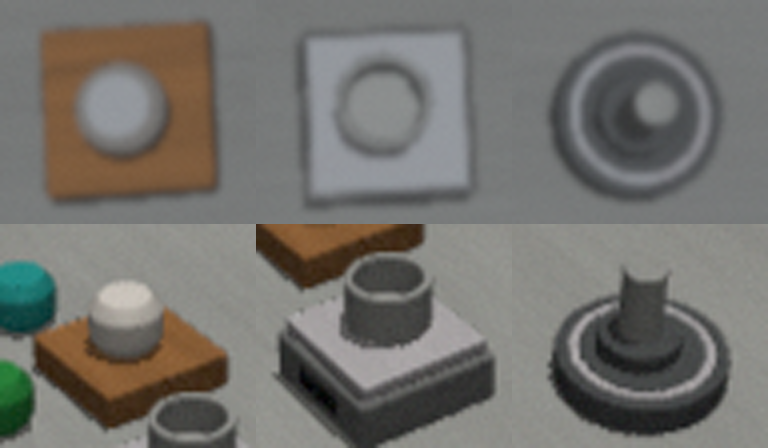

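```bash
cat > h.py <<'E'
import cv2,numpy as np
from rig import *
def ray(c,px,z):
    d=c["pose"][:3,:3]@np.linalg.inv(c["mtx"])@[px[0],px[1],1];o=c["pose"][:3,3]
    return (o+d*(z-o[2])/d[2])
def blob(m,x0,y0,hull=False):
    k,_=cv2.findContours(m.astype(np.uint8),cv2.RETR_EXTERNAL,cv2.CHAIN_APPROX_NONE)
    b=max(k,key=cv2.contourArea)+np.array([x0,y0]);return b.astype(np.float32)
def crop(im,x,y,r,n=4):
    return cv2.resize(im[y-r:y+r,x-r:x+r],None,fx=n,fy=n,interpolation=cv2.INTER_CUBIC)
def blobs(im,x,y,r,f,n=4):
    """largest blob of mask f(hsv-crop) at n-fold zoom; contour in full pixels"""
    h=cv2.cvtColor(crop(im,x,y,r,n),cv2.COLOR_RGB2HSV).astype(int)
    return (blob(f(h),0,0)+.5)/n-.5+np.array([x-r,y-r],np.float32)
def world(c,k,z): return np.array([ray(c,p,z) for p in k.reshape(-1,2)],np.float32)
def rect(c,k,z):
    w=world(c,k,z)[:,:2]; return cv2.minAreaRect(w)
def circ(c,k,z):
    w=world(c,k,z)[:,:2]; return cv2.fitEllipse(w)
E
python3 - <<'E'
from h import *
c=camera("top");im=c["color"];s=camera("side");si=s["color"]
P=lambda n,r:print(n,np.round(r[0],4),np.round(r[1],4),round(r[2],1))
k=blobs(im,251,197,30,lambda h:(h[:,:,1]>90));P("block",rect(c,k,.03))
k=blobs(im,335,136,34,lambda h:h[:,:,2]<70);P("tray",rect(c,k,.012))
k=blobs(im,323,219,28,lambda h:h[:,:,2]>145);P("pan",rect(c,k,.05))
k=blobs(im,251,197,15,lambda h:(h[:,:,1]<70));P("core@52",circ(c,k,.052))
k=blobs(im,322,217,16,lambda h:h[:,:,2]<145);P("cup@70",circ(c,k,.07));P("cup@90",circ(c,k,.09))
k=blobs(im,417,191,24,lambda h:h[:,:,2]>135);P("ring@22",circ(c,k,.022))
k=blobs(im,417,191,26,lambda h:h[:,:,2]<93);P("disc@11",circ(c,k,.011))
k=blobs(im,421,188,9,lambda h:h[:,:,2]>110);P("stem@86",circ(c,k,.086))
h=cv2.cvtColor(im,cv2.COLOR_RGB2HSV)[:,:,2]
print(h[217,300:346]);print(h[191,394:442]);print(h[189,394:442])
k=blobs(im,205,209,14,lambda h:(h[:,:,1]>90));P("teal",circ(c,k,.022))
k=blobs(im,251,241,14,lambda h:(h[:,:,1]>90));P("green",circ(c,k,.022))
# side
k=blobs(si,277,193,13,lambda h:(h[:,:,1]<70));P("core side@52",circ(s,k,.052))
print(sense()["t"])
E
```

```text
Traceback (most recent call last):
  File "h.py", line 17, in rect
    w=world(c,k,z)[:,:2]; return cv2.minAreaRect(w)
                                 ~~~~~~~~~~~~~~~^^^
cv2.error: OpenCV(4.12.0) /io/opencv/modules/imgproc/src/convhull.cpp:143: error: (-215:Assertion failed) total >= 0 && (depth == CV_32F || depth == CV_32S) in function 'convexHull'
```

```bash
sed -i 's/for p in k.reshape(-1,2)\],np.float32)/for p in k.reshape(-1,2)])[:,:2].astype(np.float32).copy()/; s/w=world(c,k,z)\[:,:2\]/w=world(c,k,z)/' h.py
cat > m.py <<'E'
from h import *
c=camera("top");im=c["color"];s=camera("side");si=s["color"]
def P(n,r,*a):
  try:
    r=r(*a);print(n,np.round(r[0],4),np.round(r[1],4),round(r[2],1))
  except Exception as e: print(n,"fail")
k=blobs(im,251,197,30,lambda h:(h[:,:,1]>90));P("block",rect,c,k,.03)
k=blobs(im,335,136,34,lambda h:h[:,:,2]<70);P("tray",rect,c,k,.012)
k=blobs(im,323,219,28,lambda h:h[:,:,2]>145);P("pan",rect,c,k,.05)
k=blobs(im,251,197,15,lambda h:(h[:,:,1]<70));P("core@52",circ,c,k,.052)
k=blobs(im,322,217,16,lambda h:h[:,:,2]<145);P("cup@70",circ,c,k,.07);P("cup@90",circ,c,k,.09)
k=blobs(im,417,191,24,lambda h:h[:,:,2]>135);P("ring@22",circ,c,k,.022)
k=blobs(im,417,191,26,lambda h:h[:,:,2]<93);P("disc@11",circ,c,k,.011)
k=blobs(im,421,188,9,lambda h:h[:,:,2]>110);P("stem@86",circ,c,k,.086)
h=cv2.cvtColor(im,cv2.COLOR_RGB2HSV)[:,:,2]
print(h[217,300:346]);print(h[191,394:442]);print(h[189,394:442])
k=blobs(im,205,209,14,lambda h:(h[:,:,1]>90));P("teal",circ,c,k,.022)
k=blobs(im,251,241,14,lambda h:(h[:,:,1]>90));P("green",circ,c,k,.022)
k=blobs(si,277,193,13,lambda h:(h[:,:,1]<70));P("core side@52",circ,s,k,.052)
print(sense()["t"])
E
python3 m.py
```

```text
block [0.4895 0.2011] [0.1077 0.1074] 2.5
tray [ 0.6487 -0.0188] [0.117 0.119] 79.8
pan [0.4263 0.0143] [0.0951 0.0963] 1.7
core@52 [0.4878 0.2027] [0.0585 0.0608] 120.6
cup@70 [0.4287 0.0176] [0.0631 0.0691] 71.2
cup@90 [0.4274 0.0178] [0.062 0.068] 71.2
ring@22 [ 0.5045 -0.2117] [0.0414 0.0619] 67.7
disc@11 [ 0.497  -0.2347] [0.0723 0.0734] 179.4
stem@86 [ 0.4949 -0.2294] [0.024  0.0245] 94.9
[120 111  98 105 125 147 157 157 158 153 142 128 121 119 132 140 141 142
 142 143 143 141 142 142 141 143 142 141 142 141 137 124 111 122 133 144
 155 156 158 158 157 154 144 120 104 107]
[ 87  67  71  80  91 115 139 136 110  88  80  72  67  76  82  82  76  63
  58  60  59  72  96 119 131 134 134 132 132 129 123 111  93  81  81  84
  89 105 130 136 119  96  89 101 113 119 119 117]
[ 96  74  71  82  93 115 141 136 109  87  82  77  71  76  83  83  81  73
  66  61  66  87 117 130 137 137 135 133 133 130 128 119 100  87  81  82
  90 110 134 135 116  92  90 100 113 118 119 119]
teal [0.4596 0.3227] [0.0525 0.0551] 157.5
green [0.3735 0.2022] [0.0508 0.0517] 167.7
core side@52 [0.5026 0.2279] [0.0832 0.1452] 148.5
0.3
```

Run:
```python
from h import *
c=camera("top");im=c["color"];s=camera("side")
for T in(95,100,105,109):
  k=cv2.convexHull(blobs(im,416,191,25,lambda h:h[:,:,2]<T));r=circ(c,k,.018);q=circ(c,k,.011);print("disc",T,np.round(r[0],4),np.round(r[1],4),np.round(q[0],4))
print("cup side",ray(s,(293.25,217),.09),"stem side",ray(s,(369.0,258.7),.086))
print("cup wall top view",ray(c,(322.0,216.8),.09),ray(c,(322.0,216.8),.06))
print("ring centre", ray(c,(416.2,191.3),.022), ray(s,(312/1.,0),.0)[:0])
st=sense();a=np.linalg.norm
from scipy.spatial.transform import Rotation as R
q=st["orientation"];M=R.from_quat([q[1],q[2],q[3],q[0]]).as_matrix();print(M.round(3))
```

```text
disc 95 [ 0.4941 -0.2297] [0.1089 0.1147] [ 0.4949 -0.2312]
disc 100 [ 0.4942 -0.2299] [0.1108 0.1161] [ 0.495  -0.2313]
disc 105 [ 0.4944 -0.23  ] [0.1123 0.1178] [ 0.4952 -0.2314]
disc 109 [ 0.4944 -0.2301] [0.1139 0.1191] [ 0.4952 -0.2315]
cup side [0.43218445 0.01731452 0.09      ] stem side [ 0.49282396 -0.2306632   0.086     ]
cup wall top view [0.42832375 0.01794694 0.09      ] [0.43032854 0.01764435 0.06      ]
ring centre [ 0.49525502 -0.23152526  0.022     ] []
[[-0.933  0.36  -0.   ]
 [ 0.36   0.933 -0.   ]
 [ 0.    -0.    -1.   ]]
```

Careful with the scale: shifts go in shares of 500 mm and turns go in shares of pi/2 rad. That gives: -382 mm is -0.764, -185 mm is -0.37, -0.28 rad is -0.1783.

{"api": "jog_arm", "payload": {"increments": "85 -0.038 -0.018 0.008 -0.0127; 85 -0.12 -0.06 0.024 -0.0382; 85 -0.21 -0.102 0.042 -0.0637; 85 -0.3 -0.146 0.06 -0.0955; 85 -0.39 -0.19 0.078 -0.121; 85 -0.48 -0.234 0.094 -0.1464; 85 -0.572 -0.278 0.112 -0.1783; 85 -0.66 -0.32 0.13 -0.2037; 85 -0.73 -0.354 0.144 -0.226; 85 -0.764 -0.37 0.148 -0.2343"}}

```text
t: 1.4
tool_pos: [0.4901, 0.1998, 0.3299]
orientation: [-0.0, 0.001, 1.0, -0.0]
contact_force: [-0.6, 0.2, 0.8]
gripper_width: 0.0851
finger_force: 0.0
```

```bash
cat > st.py <<'E'
from rig import *
from scipy.spatial.transform import Rotation as R
s=sense();q=s["orientation"];M=R.from_quat([q[1],q[2],q[3],q[0]]).as_matrix()
print(round(s["t"],2),s["tool_pos"].round(4),M.round(3).tolist(),s["joint_pos"].round(2),s["contact_force"].round(1),grip_depth)
E
python3 st.py
```

```text
1.4 [0.4901 0.1998 0.3299] [[-1.0, 0.003, -0.0], [0.003, 1.0, -0.001], [0.0, -0.001, -1.0]] [ 0.18  0.29  1.69 -0.    1.16 -1.39] [-0.6  0.2  0.8] 0.1547
```

To row units: 100 mm is 0.2, 96 mm is 0.192.

{"api": "jog_arm", "payload": {"increments": "85 0 0 0.01 0; 85 0 0 0.03 0; 85 0 0 0.06 0; 85 0 0 0.09 0; 85 0 0 0.12 0; 85 0 0 0.15 0; 85 0 0 0.176 0; 85 0 0 0.192 0; 85 0 0 0.2 0; 85 0 0 0.2 0"}}

```text
t: 2.4
tool_pos: [0.4876, 0.203, 0.2303]
orientation: [-0.0, 0.0, 1.0, -0.0]
contact_force: [0.4, 0.3, 0.1]
gripper_width: 0.0851
finger_force: 0.0
```

```bash
python3 st.py
python3 - <<'E'
from h import *
c=camera("top")["color"];s=camera("side")["color"]
cv2.imwrite("pics/a.png",np.hstack([crop(c,251,197,40,5),crop(s,270,180,40,5)])[:,:,::-1])
E
```

```text
2.4 [0.4876 0.203  0.2303] [[-1.0, 0.0, -0.001], [0.0, 1.0, -0.0], [0.001, -0.0, -1.0]] [ 0.18  0.4   1.8   0.    0.93 -1.39] [0.4 0.3 0.1] 0.1547
```

View pics/a.png

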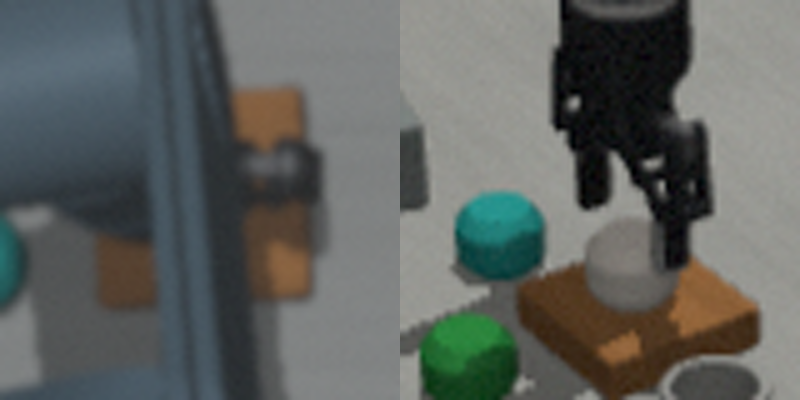

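The fingers straddle the core (side crop, core at about 630,260; fingertips still clear of the block). I'll go down the rest and close.

To row units: 21 mm is 0.042, 20 mm is 0.04.

{"api": "jog_arm", "payload": {"increments": "85 0 0 0.012 0; 85 0 0 0.028 0; 85 0 0 0.04 0; 85 0 0 0.042 0; 70 0 0 0.042 0; 60 0 0 0.042 0; 50 0 0 0.042 0; 50 0 0 0.042 0; 50 0 0 0.042 0; 50 0 0 0.042 0"}}

```text
t: 3.5
tool_pos: [0.4881, 0.2028, 0.2104]
orientation: [0.001, 0.0, 1.0, 0.0]
contact_force: [-2.1, 0.3, 5.8]
gripper_width: 0.0559
finger_force: 64.0
```

To row units: 5 mm is 0.01, 3 mm is 0.006.

{"api": "jog_arm", "payload": {"increments": "85 0 0 0 0; 85 0 0 0 0; 85 0 0 0 0; 85 0 0 0.006 0; 85 0 0 0.01 0; 65 0 0 0.01 0; 50 0 0 0.01 0; 50 0 0 0.01 0; 50 0 0 0.01 0; 50 0 0 0.01 0"}}

```text
t: 4.5
tool_pos: [0.488, 0.2028, 0.2051]
orientation: [0.0, 0.0, 1.0, 0.0]
contact_force: [-2.6, -0.4, 4.8]
gripper_width: 0.0558
finger_force: 64.1
```

To row units: -106 mm is -0.212, -105 mm is -0.21.

{"api": "jog_arm", "payload": {"increments": "50 0 0 -0.006 0; 50 0 0 -0.024 0; 50 0 0 -0.06 0; 50 0 0 -0.1 0; 50 0 0 -0.14 0; 50 0 0 -0.176 0; 50 0 0 -0.196 0; 50 0 0 -0.21 0; 50 0 0 -0.212 0; 50 0 0 -0.212 0"}}

```text
t: 5.5
tool_pos: [0.4877, 0.2027, 0.3103]
orientation: [-0.0, 0.0, 1.0, -0.0]
contact_force: [-0.3, 0.0, -1.2]
gripper_width: 0.0561
finger_force: 63.8
```

To row units: -222 mm is -0.444, -217 mm is -0.434.

{"api": "jog_arm", "payload": {"increments": "50 -0.012 0.016 0 0; 50 -0.04 -0.056 0 0; 50 -0.08 -0.11 0 0; 50 -0.124 -0.17 0 0; 50 -0.168 -0.23 0 0; 50 -0.212 -0.292 0 0; 50 -0.256 -0.352 0 0; 50 -0.292 -0.402 0 0; 50 -0.316 -0.434 0 0; 50 -0.322 -0.444 0 0"}}

```text
t: 6.5
tool_pos: [0.6501, -0.0211, 0.3093]
orientation: [-0.0, 0.001, 1.0, -0.0]
contact_force: [-1.1, 0.1, -1.8]
gripper_width: 0.0559
finger_force: 64.0
```

To row units: 100 mm is 0.2, 97 mm is 0.194.

{"api": "jog_arm", "payload": {"increments": "50 0 0 0 0; 50 0 0 0.016 0; 50 0 0 0.05 0; 50 0 0 0.084 0; 50 0 0 0.118 0; 50 0 0 0.152 0; 50 0 0 0.18 0; 50 0 0 0.194 0; 50 0 0 0.2 0; 50 0 0 0.2 0"}}

```text
t: 7.5
tool_pos: [0.6487, -0.0191, 0.2107]
orientation: [-0.0, 0.0, 1.0, 0.0]
contact_force: [0.4, -0.1, -2.6]
gripper_width: 0.0563
finger_force: 64.0
```

```bash
python3 st.py
python3 - <<'E'
from h import *
s=camera("side")["color"]
cv2.imwrite("pics/b.png",crop(s,350,200,60,5)[:,:,::-1])
E
```

```text
7.5 [ 0.6487 -0.0191  0.2107] [[-1.0, 0.0, -0.0], [0.0, 1.0, 0.0], [0.0, 0.0, -1.0]] [-0.2   0.61  1.5   0.    1.03 -1.77] [ 0.4 -0.1 -2.6] 0.1547
```

View pics/b.png

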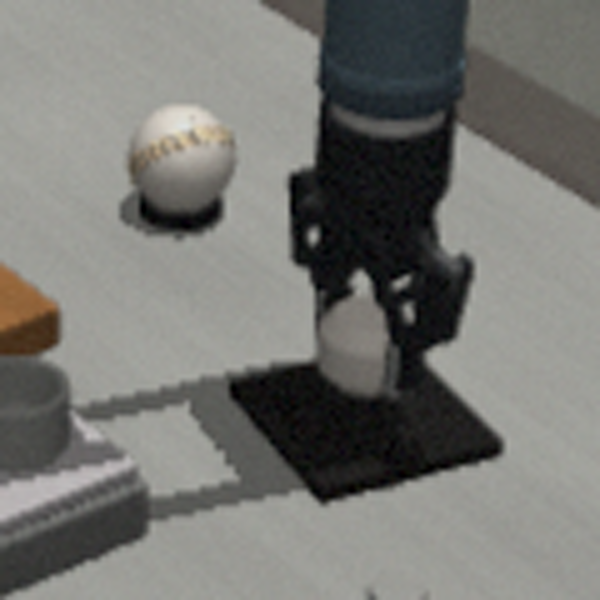

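Core held upright over the pad (crop 355,345). Lowering the last 23 mm.

To row units: 23 mm is 0.046, 22 mm is 0.044.

{"api": "jog_arm", "payload": {"increments": "50 0 0 0.01 0; 50 0 0 0.022 0; 50 0 0 0.032 0; 50 0 0 0.04 0; 50 0 0 0.044 0; 50 0 0 0.046 0; 50 0 0 0.046 0; 50 0 0 0.046 0; 50 0 0 0.046 0; 50 0 0 0.046 0"}}

```text
t: 8.55
tool_pos: [0.6488, -0.0193, 0.1879]
orientation: [0.0, 0.0, 1.0, -0.0]
contact_force: [-0.4, -0.4, -0.9]
gripper_width: 0.0562
finger_force: 64.0
```

To row units: -90 mm is -0.18, -65 mm is -0.13.

{"api": "jog_arm", "payload": {"increments": "50 0 0 0.0014 0; 50 0 0 0.0014 0; 60 0 0 0.0014 0; 70 0 0 0.0014 0; 85 0 0 0.0014 0; 85 0 0 0.0014 0; 85 0 0 -0.02 0; 85 0 0 -0.07 0; 85 0 0 -0.13 0; 85 0 0 -0.18 0"}}

```text
t: 9.55
tool_pos: [0.6489, -0.0194, 0.28]
orientation: [0.001, 0.0, 1.0, -0.0]
contact_force: [0.4, -0.8, 0.9]
gripper_width: 0.0849
finger_force: 0.0
```

To row units: -211 mm is -0.422, -208 mm is -0.416.

{"api": "jog_arm", "payload": {"increments": "85 0 0 -0.06 0; 85 0 -0.01 -0.09 0; 85 0.05 -0.07 -0.104 0; 85 0.1 -0.14 -0.104 0; 85 0.15 -0.21 -0.104 0; 85 0.2 -0.28 -0.104 0; 85 0.244 -0.34 -0.104 0; 85 0.284 -0.39 -0.104 0; 85 0.304 -0.416 -0.104 0; 85 0.31 -0.422 -0.104 0"}}

```text
t: 10.55
tool_pos: [0.4925, -0.2317, 0.3307]
orientation: [0.0, 0.002, 1.0, -0.001]
contact_force: [-0.5, 0.4, 0.2]
gripper_width: 0.0846
finger_force: 0.0
```

```bash
python3 st.py
python3 - <<'E'
from h import *
t=camera("top");s=camera("side")
cv2.imwrite("pics/c.png",np.hstack([crop(t["color"],335,136,40,5),crop(s["color"],362,210,40,5)])[:,:,::-1])
k=blobs(t["color"],335,136,18,lambda h:h[:,:,2]>100);print("core@36",circ(t,k,.036))
E
```

```text
10.55 [ 0.4925 -0.2317  0.3307] [[-1.0, 0.003, 0.001], [0.003, 1.0, -0.001], [-0.001, -0.001, -1.0]] [-0.64  0.31  1.66 -0.    1.18 -2.21] [-0.5  0.4  0.2] 0.1547
core@36 ((0.6511532664299011, -0.019677501171827316), (0.05648629367351532, 0.05707329884171486), 57.52994155883789)
```

View pics/c.png

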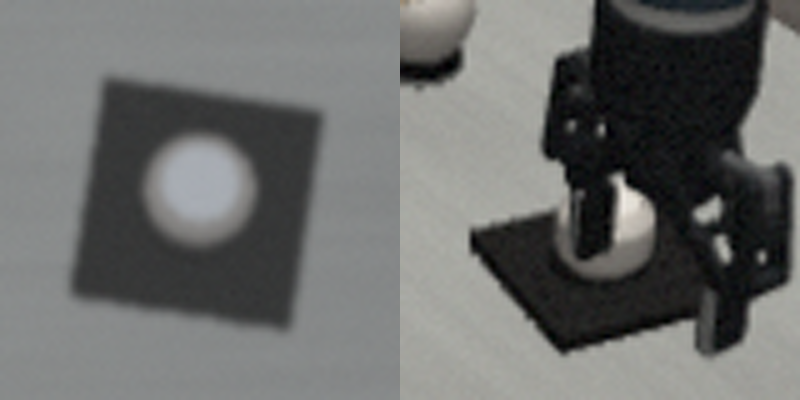

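The core stands centred and upright on the pad (crop 200,187). Next, the punch.

To row units: 101 mm is 0.202, 97 mm is 0.194.

{"api": "jog_arm", "payload": {"increments": "85 0 0 0.01 0; 85 0 0 0.034 0; 85 0 0 0.064 0; 85 0 0 0.094 0; 85 0 0 0.124 0; 85 0 0 0.154 0; 85 0 0 0.18 0; 85 0 0 0.194 0; 85 0 0 0.202 0; 85 0 0 0.202 0"}}

```text
t: 11.65
tool_pos: [0.4936, -0.23, 0.2282]
orientation: [-0.0, 0.0, 1.0, 0.0]
contact_force: [-0.2, 0.3, -0.2]
gripper_width: 0.0847
finger_force: 0.0
```

{"api": "jog_arm", "payload": {"increments": "70 0 0 0 0; 55 0 0 0 0; 40 0 0 0 0; 32 0 0 0 0; 26 0 0 0 0; 20 0 0 0 0; 20 0 0 0 0; 20 0 0 0 0; 20 0 0 0 0; 20 0 0 0 0"}}

```text
t: 12.65
tool_pos: [0.4936, -0.2302, 0.2292]
orientation: [0.0, 0.0, 1.0, -0.0]
contact_force: [-0.5, 2.3, 6.1]
gripper_width: 0.0266
finger_force: 58.7
```

To row units: -100 mm is -0.2, -96 mm is -0.192.

{"api": "jog_arm", "payload": {"increments": "20 0 0 -0.006 0; 20 0 0 -0.02 0; 20 0 0 -0.044 0; 20 0 0 -0.076 0; 20 0 0 -0.11 0; 20 0 0 -0.144 0; 20 0 0 -0.172 0; 20 0 0 -0.192 0; 20 0 0 -0.2 0; 20 0 0 -0.2 0"}}

```text
t: 13.65
tool_pos: [0.4936, -0.2303, 0.3292]
orientation: [0.0, 0.0, 1.0, -0.0]
contact_force: [-0.8, -0.0, -5.2]
gripper_width: 0.0269
finger_force: 59.4
```

```bash
python3 st.py
python3 - <<'E'
from h import *
s=camera("side")
cv2.imwrite("pics/d.png",crop(s["color"],370,235,55,5)[:,:,::-1])
E
```

```text
13.65 [ 0.4936 -0.2303  0.3292] [[-1.0, 0.001, 0.001], [0.001, 1.0, -0.001], [-0.001, -0.001, -1.0]] [-0.64  0.31  1.66 -0.    1.17 -2.21] [-0.8 -0.  -5.2] 0.1547
```

View pics/d.png

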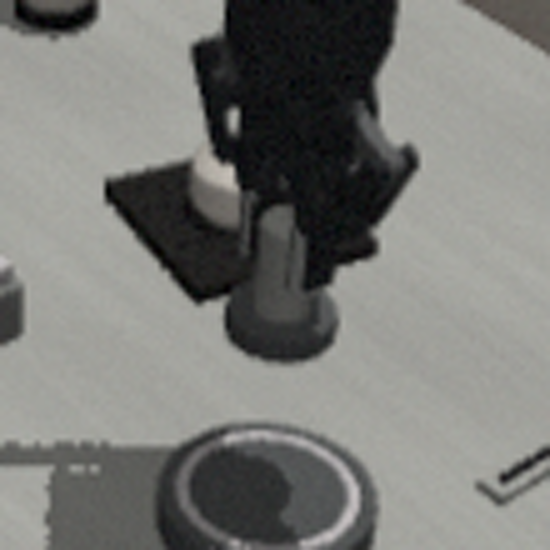

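To row units: 420 mm is 0.84, 380 mm is 0.76.

{"api": "jog_arm", "payload": {"increments": "20 -0.006 0.02 0 0; 20 -0.02 0.09 0 0; 20 -0.04 0.184 0 0; 20 -0.056 0.28 0 0; 20 -0.064 0.376 0 0; 20 -0.064 0.472 0 0; 20 -0.056 0.568 0 0; 20 -0.04 0.664 0 0; 20 -0.016 0.76 0 0; 20 0.004 0.84 0 0"}}

```text
t: 14.7
tool_pos: [0.4903, 0.1927, 0.3279]
orientation: [-0.001, -0.0, 1.0, 0.0]
contact_force: [0.3, -0.2, -5.1]
gripper_width: 0.0269
finger_force: 59.9
```

To row units: 77 mm is 0.154, 73 mm is 0.146.

{"api": "jog_arm", "payload": {"increments": "20 0.004 0.016 0 0; 20 0.004 0.022 0 0; 20 0.004 0.022 0.01 0; 20 0.004 0.022 0.036 0; 20 0.004 0.022 0.068 0; 20 0.004 0.022 0.1 0; 20 0.004 0.022 0.128 0; 20 0.004 0.022 0.146 0; 20 0.004 0.022 0.154 0; 20 0.004 0.022 0.154 0"}}

```text
t: 15.7
tool_pos: [0.4901, 0.2, 0.2512]
orientation: [-0.0, 0.001, 1.0, -0.0]
contact_force: [-0.9, -0.5, -5.4]
gripper_width: 0.0265
finger_force: 60.3
```

To row units: 13.5 mm is 0.027, 12.5 mm is 0.025.

{"api": "jog_arm", "payload": {"increments": "20 0 0.002 0.008 0; 20 0 0.002 0.016 0; 20 0 0.002 0.022 0; 20 0 0.002 0.025 0; 20 0 0.002 0.027 0; 20 0 0.002 0.027 0; 20 0 0.002 0.027 0; 20 0 0.002 0.027 0; 20 0 0.002 0.027 0; 20 0 0.002 0.027 0"}}

```text
t: 16.7
tool_pos: [0.4899, 0.2018, 0.2383]
orientation: [0.0, 0.0, 1.0, 0.0]
contact_force: [-0.1, -0.0, -4.2]
gripper_width: 0.0266
finger_force: 60.4
```

To row units: 1.2 mm is 0.0024, 0.6 mm is 0.0012.

{"api": "jog_arm", "payload": {"increments": "20 0 0 0.0012 0; 20 0 0 0.0024 0; 20 0 0 0.0024 0; 20 0 0 0.0024 0; 20 0 0 0.0024 0; 20 0 0 0.0024 0; 20 0 0 0.0024 0; 20 0 0 0.0024 0; 20 0 0 0.0024 0; 20 0 0 0.0024 0"}}

```text
t: 17.7
tool_pos: [0.4899, 0.2018, 0.2373]
orientation: [0.0, 0.0, 1.0, 0.0]
contact_force: [-1.3, 0.7, 3.3]
gripper_width: 0.0262
finger_force: 61.1
```

To row units: -93 mm is -0.186, -80 mm is -0.16.

{"api": "jog_arm", "payload": {"increments": "30 0 0 0 0; 45 0 0 0 0; 60 0 0 0 0; 75 0 0 0 0; 85 0 0 0 0; 85 0 0 -0.02 0; 85 0 0 -0.06 0; 85 0 0 -0.11 0; 85 0 0 -0.16 0; 85 0 0 -0.186 0"}}

```text
t: 18.7
tool_pos: [0.4904, 0.2019, 0.3331]
orientation: [0.002, 0.0, 1.0, 0.0]
contact_force: [1.0, 0.7, -0.6]
gripper_width: 0.0852
finger_force: 0.0
```

To row units: -184 mm is -0.368, -179 mm is -0.358.

{"api": "jog_arm", "payload": {"increments": "85 0.004 -0.016 0 0; 85 0.016 -0.05 0 0; 85 0.034 -0.106 0 0; 85 0.054 -0.166 0 0; 85 0.074 -0.226 0 0; 85 0.092 -0.28 0 0; 85 0.108 -0.328 0 0; 85 0.118 -0.358 0 0; 85 0.12 -0.368 0 0; 85 0.12 -0.368 0 0"}}

```text
t: 19.7
tool_pos: [0.4294, 0.0172, 0.3297]
orientation: [-0.0, 0.001, 1.0, 0.0]
contact_force: [0.3, -0.1, 0.2]
gripper_width: 0.0852
finger_force: 0.0
```

```bash
python3 st.py
python3 - <<'E'
from h import *
t=camera("top");s=camera("side")
cv2.imwrite("pics/e.png",np.hstack([crop(t["color"],251,197,40,5),crop(s["color"],285,195,40,5)])[:,:,::-1])
for T in(95,100,105):
  k=cv2.convexHull(blobs(t["color"],416,191,25,lambda h:h[:,:,2]<T));r=circ(t,k,.018);print("disc",T,np.round(r[0],4),np.round(r[1],4))
k=blobs(t["color"],416,191,24,lambda h:h[:,:,2]>125);print("ring",circ(t,k,.022))
E
```

```text
19.7 [0.4294 0.0172 0.3297] [[-1.0, 0.003, -0.001], [0.003, 1.0, 0.0], [0.001, 0.0, -1.0]] [-0.22  0.11  1.92  0.    1.11 -1.79] [ 0.3 -0.1  0.2] 0.1547
disc 95 [ 0.4961 -0.2332] [0.0714 0.0729]
disc 100 [ 0.494  -0.2297] [0.1091 0.1145]
disc 105 [ 0.4942 -0.2299] [0.1105 0.1162]
ring ((0.49568864703178406, -0.23219777643680573), (0.09152089059352875, 0.09183209389448166), 121.46719360351562)
```

View pics/e.png

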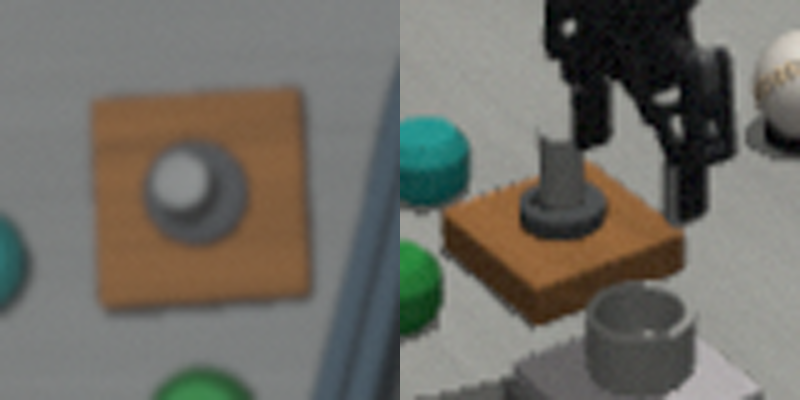

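The punch stands upright in the middle of the block (crop 197,192). Now the cup.

To row units: 101 mm is 0.202, 97 mm is 0.194.

{"api": "jog_arm", "payload": {"increments": "85 0 0 0.01 0; 85 0 0 0.034 0; 85 0 0 0.064 0; 85 0 0 0.094 0; 85 0 0 0.124 0; 85 0 0 0.154 0; 85 0 0 0.18 0; 85 0 0 0.194 0; 85 0 0 0.202 0; 85 0 0 0.202 0"}}

```text
t: 20.8
tool_pos: [0.4297, 0.0181, 0.2286]
orientation: [-0.0, 0.0, 1.0, 0.0]
contact_force: [-0.8, -0.0, 1.0]
gripper_width: 0.0851
finger_force: 0.0
```

{"api": "jog_arm", "payload": {"increments": "78 0 0 0 0; 70 0 0 0 0; 64 0 0 0 0; 58 0 0 0 0; 52 0 0 0 0; 50 0 0 0 0; 50 0 0 0 0; 50 0 0 0 0; 50 0 0 0 0; 50 0 0 0 0"}}

```text
t: 21.8
tool_pos: [0.43, 0.0176, 0.2301]
orientation: [0.001, 0.0, 1.0, -0.0]
contact_force: [-1.9, -1.0, 9.1]
gripper_width: 0.0595
finger_force: 63.0
```

To row units: -100 mm is -0.2, -96 mm is -0.192.

{"api": "jog_arm", "payload": {"increments": "50 0 0 -0.006 0; 50 0 0 -0.02 0; 50 0 0 -0.044 0; 50 0 0 -0.076 0; 50 0 0 -0.11 0; 50 0 0 -0.144 0; 50 0 0 -0.172 0; 50 0 0 -0.192 0; 50 0 0 -0.2 0; 50 0 0 -0.2 0"}}

```text
t: 22.8
tool_pos: [0.4297, 0.0178, 0.3293]
orientation: [0.0, 0.0, 1.0, -0.0]
contact_force: [0.9, 0.4, -4.2]
gripper_width: 0.059
finger_force: 65.5
```

```bash
python3 st.py
python3 - <<'E'
from h import *
s=camera("side");t=camera("top")
cv2.imwrite("pics/f.png",np.hstack([crop(s["color"],292,200,50,4),crop(t["color"],323,219,50,4)])[:,:,::-1])
k=blobs(t["color"],323,219,28,lambda h:h[:,:,2]>145);print("pan",rect(t,k,.05))
E
```

```text
22.8 [0.4297 0.0178 0.3293] [[-1.0, 0.001, 0.001], [0.001, 1.0, -0.0], [-0.001, -0.0, -1.0]] [-0.22  0.11  1.92  0.    1.11 -1.79] [ 0.9  0.4 -4.2] 0.1547
pan ((0.3871319591999054, -0.02567814290523529), (0.017760224640369415, 0.014540757052600384), 88.61329650878906)
```

View pics/f.png

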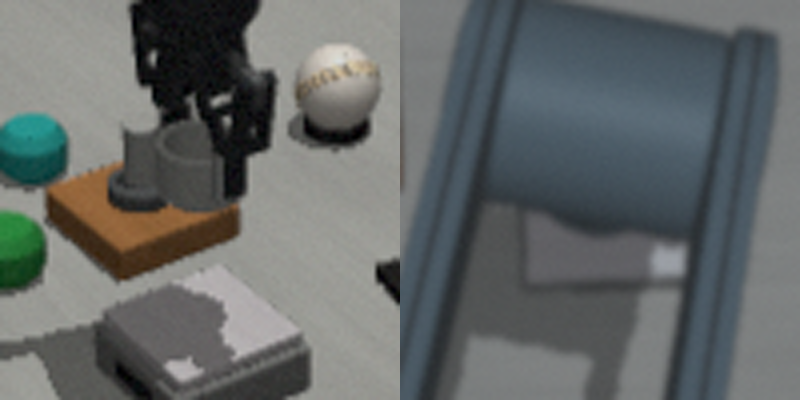

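To row units: -250 mm is -0.5, -247 mm is -0.494.

{"api": "jog_arm", "payload": {"increments": "50 -0.004 -0.016 0 0; 50 -0.016 -0.06 0 0; 50 -0.034 -0.13 0 0; 50 -0.054 -0.206 0 0; 50 -0.074 -0.282 0 0; 50 -0.092 -0.356 0 0; 50 -0.108 -0.42 0 0; 50 -0.122 -0.47 0 0; 50 -0.128 -0.494 0 0; 50 -0.13 -0.5 0 0"}}

```text
t: 23.9
tool_pos: [0.4945, -0.2337, 0.3281]
orientation: [-0.001, 0.001, 1.0, 0.0]
contact_force: [0.3, 0.8, -4.8]
gripper_width: 0.0595
finger_force: 65.8
```

To row units: 125 mm is 0.25, 123 mm is 0.246.

{"api": "jog_arm", "payload": {"increments": "50 0 0 0.006 0; 50 0 0 0.03 0; 50 0 0 0.066 0; 50 0 0 0.106 0; 50 0 0 0.146 0; 50 0 0 0.184 0; 50 0 0 0.216 0; 50 0 0 0.236 0; 50 0 0 0.246 0; 50 0 0 0.25 0"}}

```text
t: 24.9
tool_pos: [0.4945, -0.2317, 0.2037]
orientation: [-0.0, 0.0, 1.0, 0.0]
contact_force: [-0.6, -0.1, -4.6]
gripper_width: 0.0595
finger_force: 65.8
```

To row units: 2 mm is 0.004, 1.6 mm is 0.0032.

{"api": "jog_arm", "payload": {"increments": "50 0 0 0.0008 0; 50 0 0 0.0016 0; 50 0 0 0.0024 0; 50 0 0 0.0032 0; 50 0 0 0.004 0; 50 0 0 0.004 0; 50 0 0 0.004 0; 50 0 0 0.004 0; 50 0 0 0.004 0; 50 0 0 0.004 0"}}

```text
t: 25.9
tool_pos: [0.4946, -0.2323, 0.2022]
orientation: [0.0, 0.0, 1.0, -0.0]
contact_force: [-0.7, -0.6, -0.2]
gripper_width: 0.0591
finger_force: 66.1
```

To row units: -110 mm is -0.22, -80 mm is -0.16.

{"api": "jog_arm", "payload": {"increments": "50 0 0 0.0008 0; 58 0 0 0.0008 0; 66 0 0 0.0008 0; 75 0 0 0.0008 0; 85 0 0 0.0008 0; 85 0 0 0 0; 85 0 0 -0.03 0; 85 0 0 -0.09 0; 85 0 0 -0.16 0; 85 0 0 -0.22 0"}}

```text
t: 26.9
tool_pos: [0.4946, -0.2323, 0.3135]
orientation: [0.0, 0.0, 1.0, -0.0]
contact_force: [1.1, -1.0, -0.1]
gripper_width: 0.0851
finger_force: 0.0
```

To row units: 212 mm is 0.424, 208 mm is 0.416.

{"api": "jog_arm", "payload": {"increments": "85 -0.006 0.008 -0.02 0; 85 -0.03 0.04 -0.036 0; 85 -0.07 0.096 -0.036 0; 85 -0.114 0.156 -0.036 0; 85 -0.158 0.216 -0.036 0; 85 -0.202 0.276 -0.036 0; 85 -0.244 0.334 -0.036 0; 85 -0.28 0.384 -0.036 0; 85 -0.304 0.416 -0.036 0; 85 -0.31 0.424 -0.036 0"}}

```text
t: 27.9
tool_pos: [0.6504, -0.018, 0.3285]
orientation: [-0.001, -0.001, 1.0, 0.0]
contact_force: [-0.2, -0.2, -0.3]
gripper_width: 0.085
finger_force: 0.0
```

```bash
python3 st.py
python3 - <<'E'
from h import *
s=camera("side");t=camera("top")
cv2.imwrite("pics/g.png",np.hstack([crop(s["color"],368,275,50,4),crop(t["color"],416,191,50,4)])[:,:,::-1])
k=blobs(t["color"],323,219,28,lambda h:h[:,:,2]>145);print("pan",rect(t,k,.05))
E
```

```text
27.9 [ 0.6504 -0.018   0.3285] [[-1.0, -0.002, -0.001], [-0.002, 1.0, 0.001], [0.001, 0.001, -1.0]] [-0.2   0.49  1.38  0.    1.27 -1.77] [-0.2 -0.2 -0.3] 0.1547Traceback (most recent call last):
  File "<stdin>", line 4, in <module>
  File "h.py", line 14, in blobs
    return (blob(f(h),0,0)+.5)/n-.5+np.array([x-r,y-r],np.float32)
            ~~~~^^^^^^^^^^
  File "h.py", line 8, in blob
    b=max(k,key=cv2.contourArea)+np.array([x0,y0]);return b.astype(np.float32)
      ~~~^^^^^^^^^^^^^^^^^^^^^^^
ValueError: max() iterable argument is empty
```

View pics/g.png

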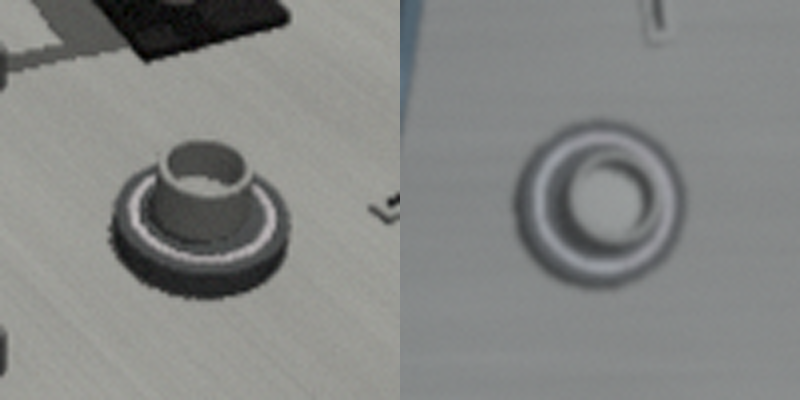

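Run:
```python
from h import *
s=camera("side");t=camera("top")
print("rim side",ray(s,(368.9,266.6),.062),"top",ray(t,(418.7,190.0),.062))
k=blobs(s["color"],368,275,28,lambda h:h[:,:,2]>165);k=cv2.convexHull(k);print("ring side",circ(s,k,.022))
k=blobs(t["color"],416,191,24,lambda h:h[:,:,2]>125);print("ring top",circ(t,k,.022))
```

```text
rim side [ 0.49355338 -0.23229916  0.062     ] top [ 0.4937755  -0.22958377  0.062     ]
ring side ((0.49545201659202576, -0.2252011001110077), (0.07962347567081451, 0.08588404208421707), 113.30738067626953)
ring top ((0.49793022871017456, -0.22986356914043427), (0.14749981462955475, 0.1511092483997345), 48.70510482788086)
```

The cup stands upright, within about 2 mm of the carrier's centre. Now the core goes from the pad to the scale.

To row units: 142 mm is 0.284, 141 mm is 0.282.

{"api": "jog_arm", "payload": {"increments": "85 0 0 0.01 0; 85 0 0 0.04 0; 85 0 0 0.084 0; 85 0 0 0.128 0; 85 0 0 0.172 0; 85 0 0 0.214 0; 85 0 0 0.25 0; 85 0 0 0.272 0; 85 0 0 0.282 0; 85 0 0 0.284 0"}}

```text
t: 29.1
tool_pos: [0.6495, -0.0208, 0.1877]
orientation: [-0.0, 0.001, 1.0, 0.0]
contact_force: [0.2, -0.5, 0.5]
gripper_width: 0.0849
finger_force: 0.0
```

{"api": "jog_arm", "payload": {"increments": "78 0 0 0 0; 70 0 0 0 0; 64 0 0 0 0; 58 0 0 0 0; 52 0 0 0 0; 50 0 0 0 0; 50 0 0 0 0; 50 0 0 0 0; 50 0 0 0 0; 50 0 0 0 0"}}

```text
t: 30.1
tool_pos: [0.6501, -0.0203, 0.1893]
orientation: [0.001, 0.0, 1.0, -0.0]
contact_force: [-0.3, 0.4, 6.0]
gripper_width: 0.0561
finger_force: 64.2
```

To row units: -142 mm is -0.284, -140 mm is -0.28.

{"api": "jog_arm", "payload": {"increments": "50 0 0 -0.006 0; 50 0 0 -0.024 0; 50 0 0 -0.056 0; 50 0 0 -0.096 0; 50 0 0 -0.14 0; 50 0 0 -0.184 0; 50 0 0 -0.228 0; 50 0 0 -0.26 0; 50 0 0 -0.28 0; 50 0 0 -0.284 0"}}

```text
t: 31.1
tool_pos: [0.6499, -0.0204, 0.3316]
orientation: [0.001, 0.0, 1.0, -0.0]
contact_force: [1.2, 0.4, -1.9]
gripper_width: 0.0559
finger_force: 63.7
```

To row units: 222 mm is 0.444, 220 mm is 0.44.

{"api": "jog_arm", "payload": {"increments": "50 0.012 0.002 0 0; 50 0.052 0.008 0 0; 50 0.11 0.018 0 0; 50 0.176 0.028 0 0; 50 0.244 0.038 0 0; 50 0.31 0.048 0 0; 50 0.37 0.058 0 0; 50 0.416 0.066 0 0; 50 0.44 0.07 0 0; 50 0.444 0.07 0 0"}}

```text
t: 32.1
tool_pos: [0.4263, 0.0152, 0.3295]
orientation: [-0.001, 0.0, 1.0, 0.0]
contact_force: [0.2, 0.9, -0.9]
gripper_width: 0.0563
finger_force: 63.7
```

To row units: 103 mm is 0.206, 102 mm is 0.204.

{"api": "jog_arm", "payload": {"increments": "50 0 0 0.006 0; 50 0 0 0.026 0; 50 0 0 0.056 0; 50 0 0 0.088 0; 50 0 0 0.12 0; 50 0 0 0.152 0; 50 0 0 0.178 0; 50 0 0 0.196 0; 50 0 0 0.204 0; 50 0 0 0.206 0"}}

```text
t: 33.1
tool_pos: [0.4278, 0.0148, 0.2272]
orientation: [-0.001, 0.0, 1.0, 0.0]
contact_force: [-6.9, 0.6, 18.6]
gripper_width: 0.0561
finger_force: 65.5
```

To row units: 1.2 mm is 0.0024, 0.8 mm is 0.0016.

{"api": "jog_arm", "payload": {"increments": "50 0 0 0.0008 0; 50 0 0 0.0016 0; 50 0 0 0.0024 0; 50 0 0 0.0024 0; 50 0 0 0.0024 0; 50 0 0 0.0024 0; 50 0 0 0.0024 0; 50 0 0 0.0024 0; 50 0 0 0.0024 0; 50 0 0 0.0024 0"}}

```text
t: 34.1
tool_pos: [0.4276, 0.0148, 0.2272]
orientation: [-0.0, 0.0, 1.0, -0.0]
contact_force: [-7.9, 1.2, 19.0]
gripper_width: 0.0563
finger_force: 65.8
```

To row units: -1.6 mm is -0.0032, -1.2 mm is -0.0024.

{"api": "jog_arm", "payload": {"increments": "50 0 0 -0.0012 0; 50 0 0 -0.0024 0; 50 0 0 -0.0032 0; 50 0 0 -0.0032 0; 50 0 0 -0.0032 0; 50 0 0 -0.0032 0; 50 0 0 -0.0032 0; 50 0 0 -0.0032 0; 50 0 0 -0.0032 0; 50 0 0 -0.0032 0"}}

```text
t: 35.1
tool_pos: [0.4277, 0.0148, 0.2274]
orientation: [-0.0, 0.0, 1.0, 0.0]
contact_force: [0.4, -0.0, -1.0]
gripper_width: 0.0562
finger_force: 63.8
```

Resting lightly on the pan. I'll release, rise and swing aside.

To row units: -120 mm is -0.24, -95 mm is -0.19.

{"api": "jog_arm", "payload": {"increments": "58 0 0 0 0; 66 0 0 0 0; 75 0 0 0 0; 85 0 0 0 0; 85 0 0 0 0; 85 0 0 -0.02 0; 85 0 0 -0.06 0; 85 0 0 -0.12 0; 85 0 0 -0.19 0; 85 0 0 -0.24 0"}}

```text
t: 36.1
tool_pos: [0.4278, 0.0148, 0.3502]
orientation: [0.001, 0.0, 1.0, -0.0]
contact_force: [0.3, 0.9, -0.7]
gripper_width: 0.0852
finger_force: 0.0
```

To row units: 335 mm is 0.67, 325 mm is 0.65.

{"api": "jog_arm", "payload": {"increments": "85 0 0.016 -0.02 0; 85 0 0.08 -0.06 0; 85 0 0.17 -0.08 0; 85 0 0.26 -0.1 0; 85 0 0.35 -0.11 0; 85 0 0.44 -0.11 0; 85 0 0.524 -0.11 0; 85 0 0.6 -0.11 0; 85 0 0.65 -0.11 0; 85 0 0.67 -0.11 0"}}

```text
t: 37.1
tool_pos: [0.427, 0.3523, 0.4014]
orientation: [-0.001, -0.001, 1.0, -0.0]
contact_force: [-0.2, -0.1, -0.4]
gripper_width: 0.0851
finger_force: 0.0
```

To row units: 180 mm is 0.36, 170 mm is 0.34.

{"api": "jog_arm", "payload": {"increments": "85 0.02 0.01 0 0; 85 0.07 0.03 0 0; 85 0.15 0.06 0 0; 85 0.23 0.09 0 0; 85 0.3 0.11 0 0; 85 0.34 0.124 0 0; 85 0.36 0.13 0 0; 85 0.36 0.13 0 0; 85 0.36 0.13 0 0; 85 0.36 0.13 0 0"}}

```text
t: 38.1
tool_pos: [0.2492, 0.4145, 0.4024]
orientation: [0.0, 0.001, 1.0, -0.0]
contact_force: [0.6, -0.0, -0.1]
gripper_width: 0.0851
finger_force: 0.0
```

```bash
python3 st.py
python3 - <<'E'
from h import *
s=camera("side");t=camera("top")
cv2.imwrite("pics/i.png",np.vstack([np.hstack([crop(s["color"],292,225,32),crop(s["color"],277,195,32),crop(s["color"],368,275,32)]),np.hstack([crop(t["color"],323,219,32),crop(t["color"],251,197,32),crop(t["color"],416,191,32)])])[:,:,::-1])
k=blobs(t["color"],323,219,28,lambda h:h[:,:,2]>145);print("pan",rect(t,k,.05))
E
```

```text
38.1 [0.2492 0.4145 0.4024] [[-1.0, 0.002, 0.0], [0.002, 1.0, -0.0], [-0.0, -0.0, -1.0]] [ 0.8   0.14  1.69 -0.    1.31 -0.77] [ 0.6 -0.  -0.1] 0.1547
pan ((0.42639824748039246, 0.013981807976961136), (0.09583377093076706, 0.0966811254620552), 1.4126445055007935)
```

View pics/i.png

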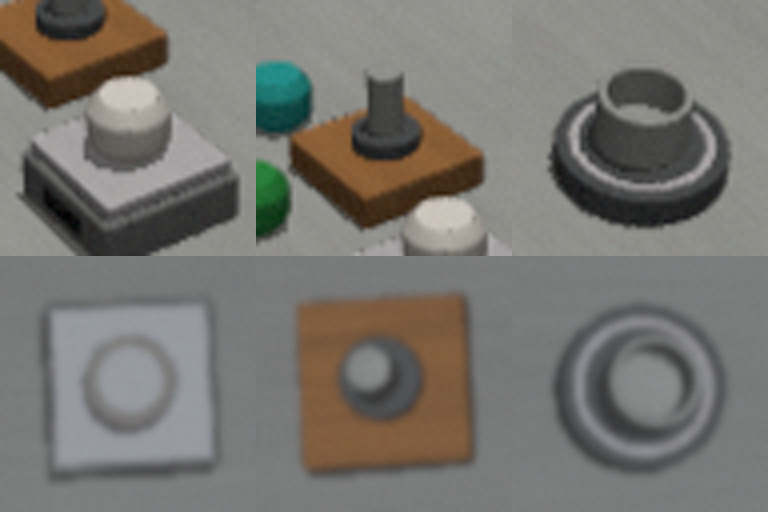

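All three stand upright in the middle of their places: core on the scale (crop 130,383), punch on the block (382,378), cup on the carrier (645,385). The arm is clear, so I'll hand the job in.

```bash
python3 -c "
from rig import *
print(close_job())"
```

```text
the job is handed in; nothing more can be done
None
```

The job is handed in at about 38 s: die cup on the carrier, punch on the wooden block and nylon core on the scale, all upright and central in the last pictures, with the core parked on the rubber pad during the swap.

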